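# Build up the stack of lidded parts boxes

## Task

The wide middle box was left straddling the bottom box and the little steel drawer chest; it is too wide to pick up, so slide it, without lifting it, sideways onto the bottom box until all four of its feet have dropped into the corner recesses of that lid. Then pick up the top box by its handle and set it down, without dropping it, squarely on the middle box with its four feet in that lid's recesses, and let go. Do not tip the boxes or shift the bottom box, and leave the battery and the little grease tin where they are.

Things in the scene. Friction and masses are not known exactly. Their poses are not given: they have to be found in the camera images.
- bottom_box: Heavy, full, closed grey plastic box, 140 (x) x 160 (y) x 85 mm high, loose on the bench close against the drawer chest, which is 3 to 7 mm from its +y side. Origin: centre of its underside; z up. A sideways push of less than about 15 N does not shift it.
- bottom_lid (a point): Centre of the bottom box's lid, on the flat top face, 85 mm above the box's origin; same axes. The face has four square recesses, 24 mm wide and 7 mm deep, centred at x = +-46, y = +-62 mm.
- middle_box: Closed grey plastic box, no handle, 140 (x) x 160 (y) x 70 mm high with feet, 0.5 to 0.9 kg, upright plain walls from 8 mm up. Origin: centre, at the soles of its feet; z up. Four round feet, 18 mm diameter (bevelled to 13 at the sole), 8 mm high, at x = +-46, y = +-62 mm. In place, its origin is 7 mm below bottom_lid, x = y = 0, axes parallel.
- middle_lid (a point): Centre of the middle box's lid, on the flat top face, 70 mm above its origin; same axes, same four recesses as bottom_lid. At the start the box rides on its feet, half on bottom_lid and half on the chest top: 50 to 85 mm too far to +y of the bottom box, up to 12 mm off in x and up to 0.14 rad askew.
- top_box_center (a point): Centre of the top box, half-way up (30 mm above the soles of its feet): grey plastic, 140 (x) x 160 (y) x 60 mm high with feet, 0.35 to 0.65 kg, black bridge handle on its lid, same feet pattern; z up. It stands alone at the left or right of the bench. In place, this point is 23 mm above middle_lid. It may be turned half round.
- top_box_handle (a point): Centre of the top box's handle bar, 69 mm above top_box_center and 39 mm above the lid. The bar is 18 mm thick in x, 14 mm high and free for 80 mm along y; below it is 32 mm of free room over the lid.
- top_box: The top box; origin at the centre of its underside, level with the soles of its feet, 30 mm below top_box_center and 99 mm below the handle bar's centre.
- drawer_chest: Small grey steel chest of drawers, fixed, 200 x 200 x 85 mm high; origin: centre of its underside, z up. Its flat top is level with the bottom box's lid. Drawer fronts face its -x.
- grease_tin: Low round aluminium tin, 48 mm in diameter, 22 mm high, loose on the chest's top near its +x, +y corner. Origin: centre of its underside.
- battery: Black motorbike battery, 152 x 89 x 109 mm high, loose, 2.2 kg; stands on the side of the bench where the top box does not. Origin: centre of its underside.
There are look-alikes about, which are no part of the job. Leave any pink or yellow look-alike of the middle_box alone.

How it is judged (in metres and radians):
On the way, in this order (a step that is already met when the one before it is completed fails the run):
1. the middle box sits on the bottom box with its four feet in the lid's recesses (z of middle_box in the frame of bottom_box below 0.0805 m and x of middle_box in the frame of bottom_box between -0.006 and 0.006 m and y of middle_box in the frame of bottom_box between -0.006 and 0.006 m and angle between the z axis of middle_box and the z axis of bottom_box, either way round below 0.03 rad), for 0.2 s.
2. the top box sits on the middle box with its four feet in the lid's recesses (z of top_box_center in the frame of middle_box between 0.085 and 0.0955 m and horizontal distance between top_box_center and middle_box below 0.008 m and angle between the z axis of top_box_center and the z axis of middle_box, either way round below 0.03 rad), for 0.2 s.
At the end, for the whole second after the job is handed in: Middle box on bottom box and top box on middle box, each with all four feet in the recesses below: within 2.5 mm of full depth, 8 mm of centred, 0.08 rad of parallel (either way round), 0.03 rad of level; bottom box level; boxes at rest and let go (all of step 2 and z of middle_box in the frame of bottom_box between 0.07 and 0.0805 m and horizontal distance between middle_box and bottom_box below 0.008 m and angle between the x axis of middle_box and the x axis of bottom_box, either way round below 0.08 rad and angle between the z axis of middle_box and the z axis of bottom_box, either way round below 0.03 rad and angle between the x axis of top_box_center and the x axis of middle_box, either way round below 0.08 rad and angle between bottom_box's own z axis and vertical below 0.03 rad and linear speed of each of middle_box, top_box below 0.02 m/s); the robot touches nothing.
It fails at once if the middle box is lifted instead of slid (more than 25 mm above where it rode) (height (world z) of middle_box above 0.11 m).
It fails at once if the middle box or the top box is tipped (angle between middle_box's own z axis and vertical above 0.25 rad or angle between top_box_center's own z axis and vertical above 0.5 rad).
It fails at once if the bottom box is shifted more than 30 mm (distance of bottom_box from where it was at the start of the episode above 0.03 m).
It fails at once if the top box is dropped onto the stack (faster than 0.6 m/s just above it) (horizontal distance between top_box_center and middle_box below 0.03 m and z of top_box_center in the frame of middle_box below 0.13 m and linear speed of top_box above 0.6 m/s).
It fails at once if the battery or the grease tin is shifted more than 30 mm (distance of any of battery, grease_tin from where it was at the start of the episode above 0.03 m).
It also fails if it takes over 67 s, if anything falls off the work surface, if the arm or the gripper's body presses on something with over 40 N, if the wrist force passes 120 N, or if a joint passes its speed limit or range.

## Robot

A 6-joint arm with a two-finger parallel gripper is mounted at the origin on the work surface. World frame = base frame: x ahead of the robot, y to its left, z up, the work surface at z = 0. Lengths are in mm, angles in degrees, forces in N, time in s.
With the tool pointing down it reaches from about 375 to 925 mm from the base axis. Payload 5.7 kg.
Tool frame: the origin (TCP) lies midway between the tips of the shut fingers; the grasp point (between the pads) lies 19 mm behind it (manip.grasp_offset is the distance from the TCP to the grasp point, in mm); z points along the fingers, y is the line along which they close (so a half turn about z gives the same grasp; the last joint's range is limited). The gripper opens to 88 mm and grips with 3 to 60 N. Pads are 20 mm wide; open, the fingers measure 115 mm over their backs; the gripper's body (75 mm by 178 mm) begins 61 mm behind the grasp point.
Start: joints at [-75.522, 20.558, 86.54, -0, 72.909, -6.595], TCP at [215.721, -559.845, 222.623] pointing down, gripper open.
Joint ranges: [-170.27, 170.27], [-57.76, 135], [12.27, 136.19], [-55.21, 235.2], [11.17, 155.16], [-170.74, 170.74]. Speed limits (degrees/s): [136.94, 136.94, 180, 180, 180, 180].

## Interface

Orientations are given as a 3x3 rotation matrix whose columns are the frame's x, y, z axes.
In Python, from rig import manip, vision, finish_job gives the robot as it stands. The module is installed in compiled form; this text tells all that it offers.
- The arm moves only by the tool carry_out, never from a script. Its argument "targets" is a list of rows, each a list of 7 numbers: the gripper command: -1 is shut, 1 is fully open, values between are in proportion, then the shift along the tool's x, y, z in cm, then the turn, a rotation vector about the tool's x, y, z in degrees. A call has 1 to 5 rows; each row is the pose to reach, as a shift and turn from the pose commanded when the call began, along the tool's axes at that moment; what a row does not reach only later rows make up. A row lasts 1/10 s, in which the tool goes at most 50 mm and 8.59 degrees, less where a joint would pass 70% of its speed; a pose out of reach is approached as far as the arm can. A call with a gripper value outside its range is refused whole. The fingers move at their own pace and stop on an object; "newtons" is the grip in N (left out, the last holds). Time passes only in rows, so rows that repeat a pose let the fingers close. It gives the time, the measured TCP pose, the force, the opening and the grip force at its end, in the units of the state.
- manip.sense(): the state, without advancing time (a new reading comes with each control period).
- vision.capture(name): name is "scene" or "top" or "wrist"; returns a dict with "frame" (420x560x3 uint8, red, green, blue), "fov_y" (degrees; the focal length in pixels is half the picture's height over the tangent of half this angle, whatever the lens; pixels are square), "cx", "cy" (the principal point, pixels), "origin" and "attitude" of the camera in the world. Camera axes: x right, y up, looking along -z (the intrinsics and any distortion apply to the point x, -y, -z); pixel columns grow to the right and rows downward; lengths in mm; the calibration is good to about 2 mm. A picture is of the moment at which its call begins. There is no depth.
- finish_job(): hands the job in; it is judged then, once.
The state is a dict: "clock": time; "qpos": joint angles; "qvel": joint speeds; "effort": joint torques, N m; "eef_pos": TCP position; "ee_rot": TCP orientation; "wrist_force": force on the tool from outside, world axes, zero at the start; "wrist_torque": the same for the moment, N m; "width": opening from 0.0 (shut) to 1.0 (fully open); "finger_force": force on a finger pad.
Only numpy, scipy, OpenCV 4.12 (cv2) and the standard library are available. Lean on these libraries where they do the work, as an engineer would, in place of code of your own. Each camera call takes 0.05 s, during which the arm holds its last target. There are 200 camera calls.

## Working session

There is one attempt and no reset: what is moved stays moved. The work goes in short steps, Python scripts to look and compute and a tool call to move; the robot and the scene stay as the last step left them, time stands still between calls to the robot, and variables do not carry over. Pictures are saved under pics/ and viewed, at most 10 in all, crops included, and the job is handed in when it is done.

Besides the shell and the picture viewer there is one more tool, called after "Emit:" in YAML: its name, and indented under it one key for each argument. carry_out: Moves the arm, as the interface text tells. Its arguments: {"type":"object","properties":{"targets":{"type":"array","items":{"type":"array","items":{"type":"number"}}},"newtons":{"type":"number"}},"required":["targets"]}

```bash
mkdir -p pics; cat > h.py <<'E'
import numpy as np, cv2
from rig import manip, vision
def cap(n,f):
    c=vision.capture(n); cv2.imwrite('pics/'+f+'.png',c['frame'][:,:,::-1]); np.save('pics/'+f+'.npy',c,allow_pickle=True); return c
def load(f): return np.load('pics/'+f+'.npy',allow_pickle=True).item()
def ray(c,u,v):
    f=c['frame'].shape[0]/2/np.tan(np.radians(c['fov_y'])/2)
    d=np.array([(u-c['cx'])/f,-(v-c['cy'])/f,-1.]); return np.array(c['origin']),np.array(c['attitude'])@d
def onz(c,u,v,z):
    o,d=ray(c,u,v); return o+d*(z-o[2])/d[2]
def proj(c,p):
    f=c['frame'].shape[0]/2/np.tan(np.radians(c['fov_y'])/2)
    q=np.array(c['attitude']).T@(np.array(p)-np.array(c['origin'])); return c['cx']-f*q[0]/q[2],c['cy']+f*q[1]/q[2]
E
python3 - <<'E'
from h import *
for n in ('scene','top'):
    c=cap(n,n+'0'); print({k:(np.round(v,3).tolist() if k!='frame' else 0) for k,v in c.items()})
s=manip.sense(); print({k:np.round(v,3).tolist() for k,v in s.items()}); print(manip.grasp_offset)
E
```

```text
{'frame': 0, 'fov_y': 48.346, 'cx': 288.47, 'cy': 211.548, 'origin': [1457.685, -161.578, 810.883], 'attitude': [[0.125, -0.541, 0.832], [0.992, 0.062, -0.109], [0.007, 0.839, 0.544]]}
{'frame': 0, 'fov_y': 44.512, 'cx': 286.175, 'cy': 210.919, 'origin': [297.91, -2.396, 1604.463], 'attitude': [[0.016, 0.997, -0.073], [-1.0, 0.015, -0.01], [-0.009, 0.073, 0.997]]}
{'clock': 0.1, 'qpos': [-75.521, 20.594, 86.591, 0.001, 72.91, -6.594], 'qvel': [-0.182, -0.04, -0.1, -0.046, -0.077, 0.065], 'effort': [0.0, -51.636, -27.141, 0.068, 0.028, -0.0], 'eef_pos': [215.584, -559.266, 221.906], 'ee_rot': [[0.933, 0.36, -0.0], [0.36, -0.933, 0.002], [0.0, -0.002, -1.0]], 'wrist_force': [0.172, -0.491, -0.839], 'wrist_torque': [0.03, -0.024, -0.025], 'finger_force': 0.0, 'width': 0.999}
18.700000000000003
```

View pics/scene0.png

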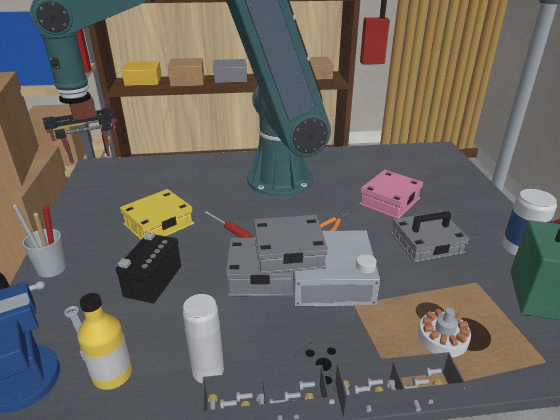

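View pics/top0.png

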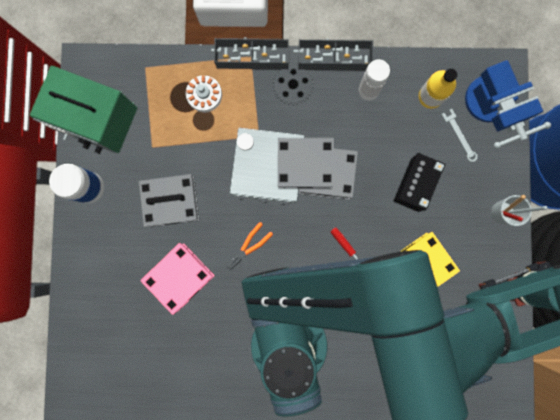

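The top view shows the candidates:
- **Middle box:** grey box at (306,162), pink at (177,278), yellow at (430,258). The grey one straddles the bottom box (340,172) and the chest (267,165), so it fits.
- **Top box:** grey box with black handle at (168,200), green case at (84,105). The grey one fits.
- **Leave alone:** battery at (419,182) and tin at (245,141).

I'll confirm with a crop and measure the recesses.

```bash
python3 - <<'E'
from h import *
c=load('top0'); im=c['frame']
crop=im[115:235,125:375]; cv2.imwrite('pics/crop0.png',cv2.resize(crop[:,:,::-1],None,fx=3.2,fy=3.2,interpolation=cv2.INTER_CUBIC))
g=cv2.cvtColor(im,cv2.COLOR_RGB2GRAY)
up=cv2.resize(g[115:235,125:375],None,fx=4,fy=4,interpolation=cv2.INTER_CUBIC)
m=(up<50).astype('uint8')
cs,_=cv2.findContours(m,cv2.RETR_LIST,cv2.CHAIN_APPROX_NONE)
for k in cs:
    a=cv2.contourArea(k)/16
    if a<15: continue
    M=cv2.moments(k);u=(M['m10']/M['m00']+.5)/4-.5+125;v=(M['m01']/M['m00']+.5)/4-.5+115
    (_,(w,h),t)=cv2.minAreaRect(k)
    print(round(a),round(u,1),round(v,1),round(w/4,1),round(h/4,1),round(t), 'z155',onz(c,u,v,155)[:2].round(1),'z85',onz(c,u,v,85)[:2].round(1),'z60',onz(c,u,v,60)[:2].round(1))
E
```

```text
29 148.4 217.4 5.8 5.8 81 z155 [379.8 401.9] z85 [383.8 421.5] z60 [385.2 428.4]
30 189.1 212.2 5.7 5.8 85 z155 [396.4 286.8] z85 [401.1 300.8] z60 [402.8 305.7]
158 164.7 198.7 5.9 37.4 83 z155 [433.7 357.4] z85 [440.3 374.8] z60 [442.6 381. ]
30 346.8 188.4 5.9 5.8 8 z155 [ 470.7 -159.3] z85 [ 479.1 -166.9] z60 [ 482.  -169.6]
28 145.1 187.6 5.8 5.5 90 z155 [464.8 414.6] z85 [472.9 434.7] z60 [475.8 441.9]
29 185.6 182.2 5.8 5.8 81 z155 [481.9 299.5] z85 [490.8 314. ] z60 [493.9 319.3]
35 326.6 177.9 6.0 6.5 90 z155 [ 500.1 -101.8] z85 [ 509.9 -106.6] z60 [ 513.4 -108.3]
34 283.1 177.6 6.0 6.0 90 z155 [499.1  21.8] z85 [508.8  22.9] z60 [512.3  23.3]
31 350.1 158.1 5.9 5.8 5 z155 [ 558.  -168.2] z85 [ 570.6 -176.2] z60 [ 575.  -179.1]
34 326.8 145.9 6.0 6.0 90 z155 [ 592.1 -101.6] z85 [ 606.3 -106.4] z60 [ 611.3 -108.1]
35 283.4 145.7 6.0 6.2 90 z155 [591.1  22.4] z85 [605.2  23.6] z60 [610.3  24. ]
```

View pics/crop0.png

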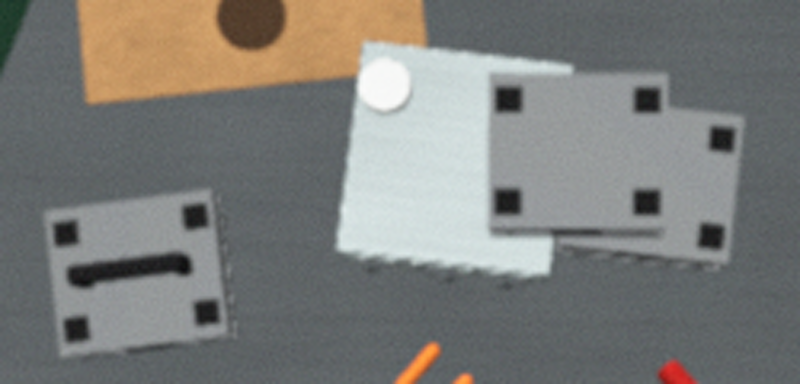

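The crop confirms it: the grey middle box lies across the lid and the chest, and the grey top box with the black handle is at crop (135,270).

Measured positions in mm:

| Box | Centre | Yaw |
|---|---|---|
| Middle | (545.6, -39.8) | +0.4° |
| Bottom | (531, -110) | -5.8° |
| Top | (439.4, 373.8) | +8.2° |

I'll push with the open fingers along the +y wall.

```bash
cat > go.py <<'E'
import sys
from h import *
from scipy.spatial.transform import Rotation as R
x,y,z,th=map(float,sys.argv[1:5]); s=manip.sense()
t=np.radians(th); T=np.array([[np.cos(t),np.sin(t),0],[np.sin(t),-np.cos(t),0],[0,0,-1]])
A=np.array(s['ee_rot']); print('cm',(A.T@(np.array([x,y,z])-s['eef_pos'])/10).round(2),'deg',R.from_matrix(A.T@T).as_rotvec(degrees=True).round(1))
E
python3 go.py 545 68 222 90.4; python3 - <<'E'
from h import *
print(onz(load('top0'),245,141,107), onz(load('top0'),164.7,198.7,106))
E
```

```text
cm [ 53.29 -46.69   0.08] deg [ -0.1  -0.1 -69.3]
[613.2253598  137.09291005 107.        ] [438.4549851  369.66990383 106.        ]
```

Emit:
carry_out:
  targets:
    - [1,53.3,-46.7,0,0,0,-69.3]
    - [1,53.3,-46.7,0,0,0,-69.3]
    - [1,53.3,-46.7,0,0,0,-69.3]
    - [1,53.3,-46.7,0,0,0,-69.3]
    - [1,53.3,-46.7,0,0,0,-69.3]

```text
clock: 0.6
eef_pos: [332.3, -336.5, 222.4]
ee_rot: [[0.433, 0.902, -0.0], [0.902, -0.433, 0.001], [0.0, -0.0, -1.0]]
wrist_force: [1.2, 0.4, -0.4]
width: 1.001
finger_force: 0.0
```

```bash
python3 go.py 545 68 222 90.4
```

```text
cm [45.67  1.67  0.06] deg [ -0.  -0. -26.]
```

Emit:
carry_out:
  targets:
    - [1,45.7,1.7,0,0,0,-26]
    - [1,45.7,1.7,0,0,0,-26]
    - [1,45.7,1.7,0,0,0,-26]
    - [1,45.7,1.7,0,0,0,-26]
    - [1,45.7,1.7,0,0,0,-26]

```text
clock: 1.1
eef_pos: [450.0, -115.9, 222.6]
ee_rot: [[-0.001, 1.0, -0.0], [1.0, 0.001, 0.0], [0.0, -0.0, -1.0]]
wrist_force: [0.1, -0.5, -0.8]
width: 1.002
finger_force: 0.0
```

```bash
python3 go.py 545 68 222 90.4;python3 go.py 545 68 98 90.4
```

```text
cm [18.38  9.51  0.06] deg [-0.  -0.  -0.3]
cm [18.38  9.52 12.46] deg [-0.  -0.  -0.3]
```

Emit:
carry_out:
  targets:
    - [1,18.4,9.5,0,0,0,-0.3]
    - [1,18.4,9.5,0,0,0,-0.3]
    - [1,18.4,9.5,0,0,0,-0.3]
    - [1,18.4,9.5,0,0,0,-0.3]
    - [1,18.4,9.5,0,0,0,-0.3]

```text
clock: 1.6
eef_pos: [546.4, 70.7, 222.4]
ee_rot: [[-0.01, 1.0, 0.001], [1.0, 0.01, 0.002], [0.002, 0.001, -1.0]]
wrist_force: [0.4, -1.0, -0.1]
width: 1.002
finger_force: 0.0
```

```bash
python3 go.py 545 68 99 90.4
```

```text
cm [-0.29 -0.16 12.34] deg [ 0.1 -0.1  0.2]
```

Emit:
carry_out:
  targets:
    - [1,0,0,5,0,0,0]
    - [1,0,0,10,0,0,0]
    - [1,0,0,12.3,0,0,0]
    - [1,0,0,12.3,0,0,0]
    - [1,-1.0,0,12.3,0,0,0]

```text
clock: 2.1
eef_pos: [544.3, 56.0, 99.8]
ee_rot: [[-0.007, 1.0, -0.001], [1.0, 0.007, 0.0], [0.0, -0.001, -1.0]]
wrist_force: [0.4, -0.2, -0.2]
width: 1.001
finger_force: 0.0
```

```bash
python3 go.py 546 50 99 90.4
```

```text
cm [-0.6   0.17  0.08] deg [-0.1 -0.  -0. ]
```

Emit:
carry_out:
  targets:
    - [1,-0.8,0,0,0,0,0.5]
    - [1,-1.6,0,0,0,0,1.5]
    - [1,-2.4,-0.1,0,0,0,2.5]
    - [1,-3.2,-0.1,0,0,0,3.5]
    - [1,-4.0,-0.2,0,0,0,4.5]

```text
clock: 2.6
eef_pos: [544.7, 15.9, 101.3]
ee_rot: [[0.074, 0.997, 0.004], [0.997, -0.074, 0.001], [0.001, 0.004, -1.0]]
wrist_force: [1.4, 5.5, 4.0]
width: 1.002
finger_force: 3.0
```

```bash
python3 go.py 541.7 -5.4 99 84.2
```

```text
cm [-2.14 -0.14  0.23] deg [ 0.2 -0.1  1.5]
```

Emit:
carry_out:
  targets:
    - [1,-0.6,0,0,0,0,0.5]
    - [1,-1.2,-0.1,0.1,0,0,1.0]
    - [1,-1.7,-0.1,0.1,0,0,1.5]
    - [1,-2.1,-0.2,0.1,0,0,1.5]
    - [1,-2.1,-0.2,0.1,0,0,1.5]

```text
clock: 3.1
eef_pos: [540.4, -5.5, 99.9]
ee_rot: [[0.1, 0.995, 0.003], [0.995, -0.1, -0.0], [-0.0, 0.003, -1.0]]
wrist_force: [0.8, 1.4, 0.8]
width: 1.006
finger_force: 0.7
```

```bash
cat > meas.py <<'E'
import sys
from h import *
c=cap('top',sys.argv[1]); g=cv2.cvtColor(c['frame'],cv2.COLOR_RGB2GRAY)
up=cv2.resize(g[115:235,250:375],None,fx=4,fy=4,interpolation=cv2.INTER_CUBIC)
cs,_=cv2.findContours((up<50).astype('uint8'),cv2.RETR_LIST,cv2.CHAIN_APPROX_NONE)
for k in cs:
    a=cv2.contourArea(k)/16
    if a<8: continue
    M=cv2.moments(k);u=(M['m10']/M['m00']+.5)/4-.5+250;v=(M['m01']/M['m00']+.5)/4-.5+115
    print(round(a),round(u,1),round(v,1),'z155',onz(c,u,v,155)[:2].round(1),'z148',onz(c,u,v,148)[:2].round(1),'z85',onz(c,u,v,85)[:2].round(1))
cv2.imwrite('pics/'+sys.argv[1]+'c.png',cv2.resize(c['frame'][105:245,120:400,::-1],None,fx=2.8,fy=2.8,interpolation=cv2.INTER_CUBIC))
print(manip.sense()['eef_pos'],manip.sense()['wrist_force'])
E
python3 meas.py t1
```

```text
23 302.4 209.0 z155 [410.4 -34.3] z148 [411.  -34.4] z85 [415.9 -35.8]
34 345.0 185.1 z155 [ 480.2 -154.3] z148 [ 481. -155.] z85 [ 489.  -161.6]
13 303.5 180.4 z155 [491.9 -36.2] z148 [492.9 -36.4] z85 [501.3 -37.8]
47 291.5 174.1 z155 [509.4  -1.8] z148 [510.5  -1.8] z85 [519.7  -1.8]
41 291.2 158.8 z155 [ 5.536e+02 -5.000e-01] z148 [ 5.548e+02 -5.000e-01] z85 [ 5.66e+02 -4.00e-01]
32 348.5 153.3 z155 [ 571.6 -163.6] z148 [ 573.  -164.4] z85 [ 584.9 -171.4]
418 287.6 158.9 z155 [553.1   9.9] z148 [554.3   9.9] z85 [565.4  10.5]
[539.88985096  -5.48058675  99.53883924] [0.27896093 1.10732718 0.80961609]
```

View pics/t1c.png

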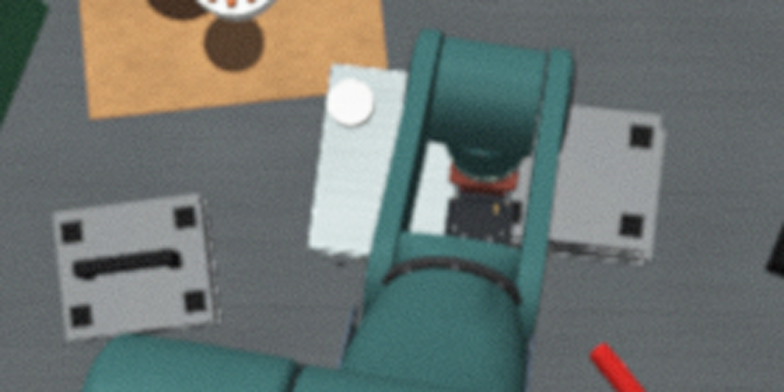

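The middle box's -y recesses are at (345,185) and (348.5,153). It is now parallel to the bottom box, 0.2 mm off in x, with 12.6 mm left to go.

Emit:
carry_out:
  targets:
    - [1,-0.4,0,0,0,0,0]
    - [1,-0.8,0,0,0,0,0]
    - [1,-1.0,0,0,0,0,0]
    - [1,-1.15,0,0,0,0,0]
    - [1,-1.25,0,0,0,0,0]

```text
clock: 3.65
eef_pos: [537.6, -17.0, 98.6]
ee_rot: [[0.099, 0.995, -0.001], [0.995, -0.099, 0.001], [0.001, -0.001, -1.0]]
wrist_force: [1.2, 4.3, 1.1]
width: 1.0
finger_force: 2.2
```

```bash
python3 meas.py t2
```

```text
24 306.6 209.3 z155 [409.7 -46.1] z148 [410.3 -46.3] z85 [415.1 -48.2]
13 298.5 203.8 z155 [425.1 -23.1] z148 [425.7 -23.2] z85 [431.2 -24.1]
8 264.4 202.7 z155 [426.5  73.8] z148 [427.1  74.1] z85 [432.7  77.5]
34 348.9 186.0 z155 [ 477.7 -165.3] z148 [ 478.6 -166.1] z85 [ 486.4 -173.1]
12 307.6 181.3 z155 [489.6 -47.9] z148 [490.5 -48.1] z85 [498.9 -50.1]
39 296.3 174.5 z155 [508.7 -15.5] z148 [509.7 -15.6] z85 [518.9 -16.2]
44 295.5 159.4 z155 [552.  -12.6] z148 [553.3 -12.7] z85 [564.3 -13.1]
31 352.2 154.3 z155 [ 568.8 -174. ] z148 [ 570.1 -174.9] z85 [ 581.9 -182.3]
399 293.3 159.5 z155 [551.6  -6.3] z148 [552.9  -6.3] z85 [563.9  -6.5]
[537.65763876 -16.98390207  98.5532112 ] [-0.76201167  1.84771979  1.18028403]
```

Emit:
carry_out:
  targets:
    - [1,-0.1,0.05,0,0,0,0]
    - [1,-0.2,0.05,0,0,0,0]
    - [1,-0.25,0.05,0,0,0,0]
    - [1,-0.3,0.05,0,0,0,0]
    - [1,-0.3,0.05,0,0,0,0]

```text
clock: 4.2
eef_pos: [538.1, -20.2, 98.5]
ee_rot: [[0.098, 0.995, -0.0], [0.995, -0.098, 0.0], [0.0, -0.0, -1.0]]
wrist_force: [0.7, 3.7, 0.6]
width: 1.001
finger_force: 1.7
```

```bash
python3 meas.py t3 | grep -E '^(3[0-9]|\[)'; python3 - <<'E'
from h import *
c=cap('scene','s1'); cv2.imwrite('pics/s1c.png',cv2.resize(c['frame'][195:325,200:400,::-1],None,fx=4,fy=4,interpolation=cv2.INTER_CUBIC))
E
```

```text
33 349.9 185.9 z155 [ 478.2 -168.3] z148 [ 479.1 -169.1] z85 [ 486.9 -176.3]
32 353.2 154.1 z155 [ 569.6 -177.1] z148 [ 570.9 -177.9] z85 [ 582.7 -185.5]
398 294.6 159.4 z155 [551.8 -10. ] z148 [553.1 -10. ] z85 [564.1 -10.4]
[538.08720816 -20.15563245  98.54392096] [-0.53209165  3.17527622  0.34626222]
```

View pics/s1c.png

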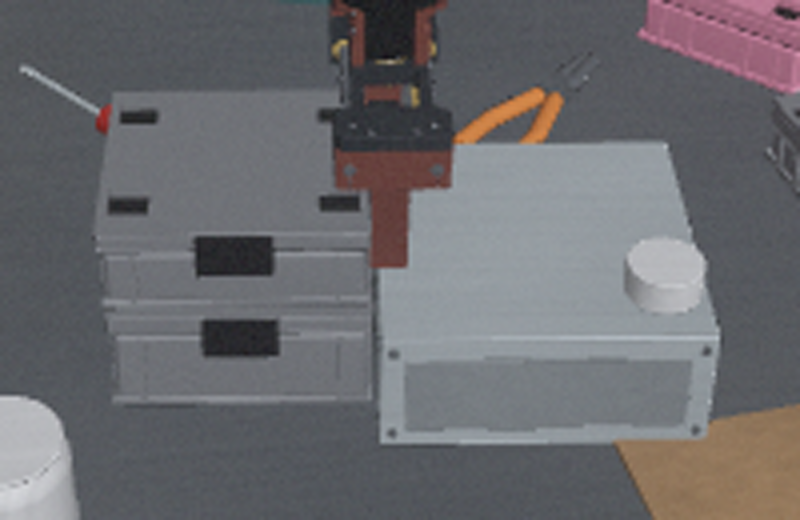

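```bash
python3 - <<'E'
from h import *
def tri(a,p,b,q):
    o1,d1=ray(a,*p);o2,d2=ray(b,*q);A=np.array([d1,-d2]).T
    t=np.linalg.lstsq(A,o2-o1,rcond=None)[0]; P=o1+t[0]*d1;Q=o2+t[1]*d2
    return ((P+Q)/2).round(1),(P-Q).round(1)
def blobs(c,x0,x1,y0,y1):
    g=cv2.cvtColor(c['frame'],cv2.COLOR_RGB2GRAY)
    up=cv2.resize(g[y0:y1,x0:x1],None,fx=4,fy=4,interpolation=cv2.INTER_CUBIC)
    r=[]
    for k in cv2.findContours((up<55).astype('uint8'),cv2.RETR_LIST,cv2.CHAIN_APPROX_NONE)[0]:
        M=cv2.moments(k)
        if 15<M['m00']/16<80: r.append((round((M['m10']/M['m00']+.5)/4-.5+x0,1),round((M['m01']/M['m00']+.5)/4-.5+y0,1),round(M['m00']/16)))
    return r
s0,s1,t0,t1=load('scene0'),load('s1'),load('top0'),load('t3')
print(blobs(s0,220,335,210,270)); print(blobs(s1,215,300,210,260))
b0=blobs(s0,220,335,210,270);b1=blobs(s1,215,300,210,260)
for q in [(326.8,145.9),(283.4,145.7),(326.6,177.9),(283.1,177.6)]:
  for b in b0:
    P,e=tri(s0,b[:2],t0,q)
    if abs(e).max()<8: print('start',b,q,P,e)
for q in [(353.2,154.1),(349.9,185.9)]:
  for b in b1:
    P,e=tri(s1,b[:2],t1,q)
    if abs(e).max()<8: print('now',b,q,P,e)
E
```

```text
[(233.9, 266.6, 26), (265.4, 246.8, 25), (236.5, 244.0, 18), (318.0, 242.8, 22), (261.8, 224.5, 18), (310.9, 221.0, 16)]
[(231.6, 246.1, 23), (284.4, 245.3, 25), (234.2, 224.0, 19)]
start (265.4, 246.8, 25) (326.8, 145.9) [ 592.9 -101.7  151.3] [ 0.   0.1 -0. ]
start (318.0, 242.8, 22) (283.4, 145.7) [591.8  22.4 151.2] [-0.  -0.2 -0. ]
start (261.8, 224.5, 18) (326.6, 177.9) [ 500.6 -102.5  150.9] [-0.1 -0.7  0. ]
start (310.9, 221.0, 16) (283.1, 177.6) [499.6  21.4 151.1] [-0.2 -1.1 -0. ]
now (231.6, 246.1, 23) (353.2, 154.1) [ 571.6 -179.   143.9] [-0.1 -1.2  0.1]
now (234.2, 224.0, 19) (353.2, 154.1) [ 561.3 -170.9  199.3] [ 0.1  1.6 -0.2]
now (231.6, 246.1, 23) (349.9, 185.9) [ 487.3 -179.    80.3] [-0.3 -4.5  0.5]
now (234.2, 224.0, 19) (349.9, 185.9) [ 479.5 -170.2  143.3] [-0.1 -1.3  0.1]
```

The middle box has dropped 7.3 mm by triangulation (recess z 151.2 → 143.6), so it is seated. Next I back off and go to the top box.

Emit:
carry_out:
  targets:
    - [1,1.5,0,0,0,0,0]
    - [1,3.0,0,0,0,0,0]
    - [1,4,0,-5,0,0,0]
    - [1,4,0,-10,0,0,0]
    - [1,4,0,-14,0,0,0]

```text
clock: 4.8
eef_pos: [542.8, 21.0, 241.2]
ee_rot: [[0.097, 0.995, 0.002], [0.995, -0.097, -0.0], [-0.0, 0.002, -1.0]]
wrist_force: [1.3, 0.6, -0.3]
width: 0.997
finger_force: 0.0
```

```bash
python3 go.py 438.5 371 238 98.2
```

```text
cm [ 33.82 -13.78   0.28] deg [  0.1   0.  -13.8]
```

Emit:
carry_out:
  targets:
    - [1,33.8,-13.8,0,0,0,-13.8]
    - [1,33.8,-13.8,0,0,0,-13.8]
    - [1,33.8,-13.8,0,0,0,-13.8]
    - [1,33.8,-13.8,0,0,0,-13.8]
    - [1,33.8,-13.8,0,0,0,-13.8]

```text
clock: 5.3
eef_pos: [470.0, 262.0, 239.1]
ee_rot: [[-0.142, 0.99, 0.001], [0.99, 0.142, 0.0], [-0.0, 0.001, -1.0]]
wrist_force: [0.5, 0.6, -0.7]
width: 1.002
finger_force: 0.0
```

```bash
python3 go.py 438.5 371 238 98.2
```

```text
cm [11.24 -1.57  0.1 ] deg [ 0.1  0.  -0. ]
```

Emit:
carry_out:
  targets:
    - [1,11.2,-1.6,0,0,0,0]
    - [1,11.2,-1.6,0,0,0,0]
    - [1,11.2,-1.6,0,0,0,0]
    - [1,11.2,-1.6,0,0,0,0]
    - [1,11.2,-1.6,0,0,0,0]

```text
clock: 5.8
eef_pos: [439.1, 367.5, 238.5]
ee_rot: [[-0.143, 0.99, 0.0], [0.99, 0.143, -0.001], [-0.001, 0.0, -1.0]]
wrist_force: [1.6, -0.3, -0.6]
width: 0.999
finger_force: 0.0
```

```bash
python3 go.py 438.5 371 80 98.2; python3 - <<'E'
from h import *
c=cap('wrist','w0'); print(proj(c,(438.5,371,106)),proj(c,(438.5,371,60)), c['origin'])
t=load('t3') # bottom/mid and second measure of middle lid from here
E
python3 meas.py t4 | grep -E '^(3[0-9]|\[)'
```

```text
cm [ 3.800e-01 -1.000e-02  1.585e+01] deg [0.  0.1 0. ]
(np.float64(275.9123641887518), np.float64(190.9301303484516)) (np.float64(276.07562207488303), np.float64(178.36077931477828)) [428.11805301 451.26961767 400.34251132]
35 350.0 185.9 z155 [ 478.2 -168.4] z148 [ 479.1 -169.2] z85 [ 486.9 -176.4]
35 306.9 181.0 z155 [490.4 -45.9] z148 [491.3 -46.1] z85 [499.7 -48. ]
34 353.2 154.1 z155 [ 569.5 -177.1] z148 [ 570.8 -178. ] z85 [ 582.6 -185.6]
35 310.3 149.3 z155 [581.6 -54.7] z148 [583.  -54.9] z85 [595.3 -57.2]
[439.62749978 366.52849639 238.6554821 ] [-0.39806926 -0.46762557  0.05872586]
```

View pics/w0.png

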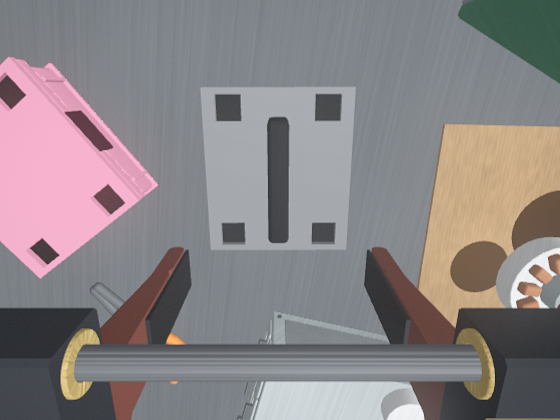

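The wrist view shows the handle at (278,180) and the lid recesses around it, with no look-alike handle nearby. I'll refine the centre from it.

```bash
python3 - <<'E'
from h import *
c=load('w0'); g=cv2.cvtColor(c['frame'],cv2.COLOR_RGB2GRAY)[80:255,205:352]
r=[]
for k in cv2.findContours((g<100).astype('uint8'),cv2.RETR_EXTERNAL,cv2.CHAIN_APPROX_NONE)[0]:
    M=cv2.moments(k)
    if M['m00']<200 : continue
    u,v=M['m10']/M['m00']+205,M['m01']/M['m00']+80
    z=60 if M['m00']<1500 else 104
    P=onz(c,u,v,z); print(round(M['m00']),round(u,1),round(v,1),P.round(1))
    if z==60: r.append(P)
print(np.mean(r,0)); r=sorted(map(tuple,r),key=lambda p:p[1]); d=np.array(r[2])+r[3]-np.array(r[0])-r[1]; print('yaw',np.degrees(np.arctan2(-d[0],d[1])))
E
```

```text
388 322.8 231.9 [493.5 322.4  60. ]
374 233.2 232.0 [403.2 309.3  60. ]
2384 277.7 178.3 [438.5 381.6 104. ]
580 227.9 107.5 [385.5 430.5  60. ]
596 327.6 106.6 [475.7 444.3  60. ]
[439.45399943 376.61786402  60.        ]
yaw 8.30748519377027
```

```bash
python3 go.py 439.4 375 80 98.2
```

```text
cm [ 0.85  0.1  15.86] deg [-0.   0.  -0.1]
```

Emit:
carry_out:
  targets:
    - [1,0.8,0.1,4,0,0,0]
    - [1,0.8,0.1,8,0,0,0]
    - [1,0.8,0.1,12,0,0,0]
    - [1,0.8,0.1,15.8,0,0,0]
    - [1,0.8,0.1,15.8,0,0,0]

```text
clock: 6.4
eef_pos: [436.4, 372.0, 76.4]
ee_rot: [[-0.139, 0.99, -0.008], [0.99, 0.139, -0.006], [-0.004, -0.009, -1.0]]
wrist_force: [-0.5, -0.8, 0.6]
width: 1.002
finger_force: 0.0
```

Emit:
carry_out:
  targets:
    - [-1,0,0,0,0,0,0]
    - [-1,0,0,0,0,0,0]
    - [-1,0,0,0,0,0,0]
    - [-1,0,0,0,0,0,0]
    - [-1,0,0,0,0,0,0]
  newtons: 45

```text
clock: 6.9
eef_pos: [439.6, 376.4, 81.8]
ee_rot: [[-0.142, 0.99, 0.002], [0.99, 0.142, 0.001], [0.001, 0.002, -1.0]]
wrist_force: [-0.5, -0.2, 0.4]
width: 0.587
finger_force: 0.0
```

Emit:
carry_out:
  targets:
    - [-1,0,0,0,0,0,0]
    - [-1,0,0,0,0,0,0]
    - [-1,0,0,-1,0,0,0]
    - [-1,0,0,-2,0,0,0]
    - [-1,0,0,-3,0,0,0]

```text
clock: 7.4
eef_pos: [438.7, 375.8, 111.3]
ee_rot: [[-0.142, 0.99, -0.001], [0.99, 0.142, -0.0], [-0.0, -0.001, -1.0]]
wrist_force: [-0.2, 0.2, -5.7]
width: 0.192
finger_force: 45.0
```

Emit:
carry_out:
  targets:
    - [-1,0,0,-4,0,0,0]
    - [-1,0,0,-8,0,0,0]
    - [-1,0,0,-12,0,0,0]
    - [-1,0,0,-16,0,0,0]
    - [-1,0,0,-18,0,0,0]

```text
clock: 7.9
eef_pos: [439.8, 376.4, 294.8]
ee_rot: [[-0.142, 0.99, 0.004], [0.99, 0.142, 0.003], [0.002, 0.004, -1.0]]
wrist_force: [1.6, 0.6, -6.3]
width: 0.197
finger_force: 45.0
```

```bash
python3 go.py 531 -112 292 84.4; python3 -c "
from h import *
s=manip.sense();print(s['wrist_force'],s['wrist_torque'],s['width'],s['finger_force'])"
```

```text
cm [-49.64   2.1    0.19] deg [ 0.2 -0.1 13.7]
[ 1.63112723  0.61959002 -6.25967347] [ 0.04525189 -0.19337217 -0.00906286] 0.19718246167628434 44.993605613708496
```

Move smoothly, about 30 mm per row.

Emit:
carry_out:
  targets:
    - [-1,-2,0.1,0,0,0,1]
    - [-1,-5,0.2,0,0,0,2]
    - [-1,-8,0.3,0,0,0,3]
    - [-1,-11.5,0.5,0,0,0,4]
    - [-1,-15,0.6,0,0,0,5]

```text
clock: 8.4
eef_pos: [465.5, 226.9, 290.6]
ee_rot: [[-0.055, 0.998, -0.001], [0.998, 0.055, -0.0], [-0.0, -0.001, -1.0]]
wrist_force: [0.0, 0.1, -6.1]
width: 0.19
finger_force: 45.0
```

Emit:
carry_out:
  targets:
    - [-1,-3.5,0,0,0,0,1]
    - [-1,-7,-0.1,0,0,0,2]
    - [-1,-10.5,-0.2,0,0,0,3]
    - [-1,-14,-0.3,0,0,0,4]
    - [-1,-17,-0.4,0,0,0,5]

```text
clock: 8.9
eef_pos: [470.5, 56.6, 290.7]
ee_rot: [[0.033, 0.999, -0.001], [0.999, -0.033, -0.0], [-0.0, -0.001, -1.0]]
wrist_force: [1.1, 0.7, -5.0]
width: 0.193
finger_force: 45.0
```

```bash
python3 go.py 531 -112 292 84.4
```

```text
cm [-16.65   6.61  -0.13] deg [-0.1  0.   3.7]
```

Emit:
carry_out:
  targets:
    - [-1,-4,1.6,0,0,0,1]
    - [-1,-8,3.2,0,0,0,2]
    - [-1,-12,4.8,0,0,0,3]
    - [-1,-15,6,0,0,0,3.7]
    - [-1,-16.6,6.6,0,0,0,3.7]

```text
clock: 9.4
eef_pos: [532.4, -112.4, 290.6]
ee_rot: [[0.099, 0.995, -0.0], [0.995, -0.099, -0.001], [-0.001, -0.0, -1.0]]
wrist_force: [-0.3, -0.1, -6.4]
width: 0.197
finger_force: 45.0
```

Emit:
carry_out:
  targets:
    - [-1,0,0,0.5,0,0,0]
    - [-1,0,0,1,0,0,0]
    - [-1,0,0,1.5,0,0,0]
    - [-1,0,0,2,0,0,0]
    - [-1,0,0,2,0,0,0]

```text
clock: 9.9
eef_pos: [531.3, -108.4, 269.7]
ee_rot: [[0.095, 0.995, -0.002], [0.995, -0.095, 0.001], [0.001, -0.002, -1.0]]
wrist_force: [-0.4, 0.3, -6.3]
width: 0.192
finger_force: 45.0
```

```bash
python3 - <<'E'
from h import *
s=cap('scene','s2'); t=cap('top','t5'); w=cap('wrist','w1')
cv2.imwrite('pics/m.png',np.hstack([cv2.resize(t['frame'][110:230,250:400,::-1],(400,320)),cv2.resize(s['frame'][150:310,200:400,::-1],(400,320))]))
E
python3 go.py 531 -112 222 84.4
```

```text
cm [-0.28 -0.1   4.88] deg [ 0.  -0.   0.1]
```

View pics/m.png

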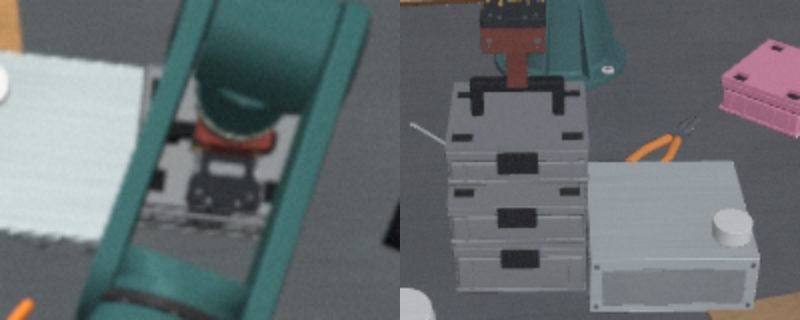

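The scene view shows the top box level above the stack, with its front recesses at about (230,219) and (285,217). I'll check its offset in the grip.

```bash
python3 - <<'E'
from h import *
def blobs(c,x0,x1,y0,y1):
    g=cv2.cvtColor(c['frame'],cv2.COLOR_RGB2GRAY)
    up=cv2.resize(g[y0:y1,x0:x1],None,fx=4,fy=4,interpolation=cv2.INTER_CUBIC)
    r=[]
    for k in cv2.findContours((up<50).astype('uint8'),cv2.RETR_LIST,cv2.CHAIN_APPROX_NONE)[0]:
        M=cv2.moments(k)
        if 12<M['m00']/16<80: r.append((round((M['m10']/M['m00']+.5)/4-.5+x0,1),round((M['m01']/M['m00']+.5)/4-.5+y0,1),round(M['m00']/16)))
    return r
c=load('s2'); e=np.array(manip.sense()['eef_pos']); print(e)
b=blobs(c,220,300,190,260); print(b)
T=[onz(c,u,v,e[2]-22-4) for u,v,a in b if v<225 and a>15]
M=[onz(c,u,v,148-4) for u,v,a in b if v>238]
for n,q in (('top',T),('mid',M)):
    for p in q: print(n,p.round(1))
E
```

```text
[ 532.26180236 -109.26336877  270.80829782]
[(231.5, 246.0, 19), (284.4, 245.3, 19), (230.6, 218.4, 22), (285.4, 217.8, 20)]
top [ 605.7 -176.6  244.8]
top [617.  -58.2 244.8]
mid [ 571.1 -179.8  144. ]
mid [582.8 -56.1 144. ]
```

The recess spacing shows the lid sits about 45 mm below the TCP instead of 22 mm: the fingers caught the bar only near their tips. I'll triangulate with the wrist view before lowering.

```bash
python3 - <<'E'
from h import *
w=load('w1'); g=cv2.cvtColor(w['frame'],cv2.COLOR_RGB2GRAY)
for k in cv2.findContours((g<95).astype('uint8'),cv2.RETR_LIST,cv2.CHAIN_APPROX_NONE)[0]:
    M=cv2.moments(k)
    if 150<M['m00']<4000: print(round(M['m00']),round(M['m10']/M['m00'],1),round(M['m01']/M['m00'],1),cv2.boundingRect(k))
c=load('s2')
for z in (214,218,222,226,230):
    a,b=onz(c,230.6,218.4,z),onz(c,285.4,217.8,z); print(z,np.linalg.norm(a-b).round(1),a.round(1),b.round(1), 'wrist px',np.round(proj(w,a)),np.round(proj(w,b)))
E
```

```text
1034 545.2 401.1 (527, 381, 33, 39)
904 12.5 401.8 (0, 381, 34, 39)
216 295.7 325.7 (293, 296, 8, 50)
213 258.8 325.3 (255, 296, 8, 50)
859 554.0 207.4 (544, 130, 16, 120)
1468 196.1 132.4 (176, 113, 41, 40)
1534 357.1 131.9 (337, 112, 42, 41)
246 539.0 76.9 (530, 68, 19, 19)
248 499.5 67.2 (491, 58, 18, 19)
794 531.8 40.8 (516, 24, 32, 34)
278 503.5 20.4 (494, 11, 20, 20)
156 547.2 4.6 (539, 0, 19, 12)
214 125.4 [ 559.4 -177.4  214. ] [571.3 -52.6 214. ] wrist px [324. 314.] [332. 134.]
218 124.6 [ 565.4 -177.3  218. ] [577.2 -53.3 218. ] wrist px [333. 317.] [343. 135.]
222 123.7 [ 571.4 -177.2  222. ] [583.2 -54.  222. ] wrist px [343. 320.] [354. 137.]
226 122.9 [ 577.4 -177.1  226. ] [589.1 -54.8 226. ] wrist px [353. 322.] [366. 138.]
230 122.0 [ 583.5 -177.   230. ] [595.  -55.5 230. ] wrist px [363. 325.] [379. 139.]
```

View pics/w1.png

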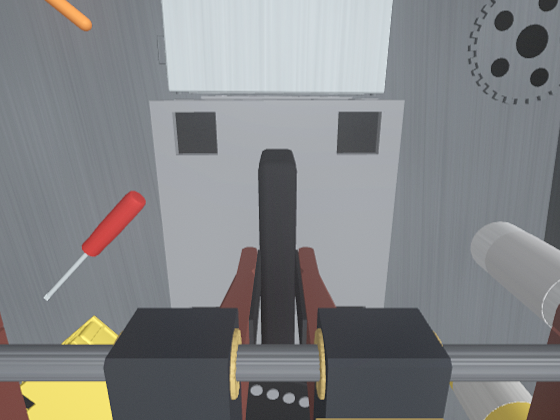

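Both views agree: the lid is at z ≈ 227, so there is 26 mm to go to seated. The xy correction is (-1.8, -2.2) mm and the box is parallel.

Emit:
carry_out:
  targets:
    - [-1,-0.1,-0.1,0.3,0,0,0]
    - [-1,-0.2,-0.15,0.6,0,0,0]
    - [-1,-0.25,-0.15,0.9,0,0,0]
    - [-1,-0.25,-0.15,1.0,0,0,0]
    - [-1,-0.25,-0.15,1.0,0,0,0]

```text
clock: 10.55
eef_pos: [530.3, -112.1, 260.3]
ee_rot: [[0.097, 0.995, -0.001], [0.995, -0.097, 0.0], [0.0, -0.001, -1.0]]
wrist_force: [-0.7, 0.3, -6.3]
width: 0.193
finger_force: 45.0
```

```bash
cat > cmp.py <<'E'
import sys
from h import *
c=cap('scene',sys.argv[1]); e=np.array(manip.sense()['eef_pos']); lid=float(sys.argv[2]) if len(sys.argv)>2 else e[2]-44
g=cv2.cvtColor(c['frame'],cv2.COLOR_RGB2GRAY); up=cv2.resize(g[190:260,220:300],None,fx=4,fy=4,interpolation=cv2.INTER_CUBIC)
print(e.round(1),manip.sense()['wrist_force'][2])
for k in cv2.findContours((up<50).astype('uint8'),cv2.RETR_LIST,cv2.CHAIN_APPROX_NONE)[0]:
    M=cv2.moments(k)
    if 12<M['m00']/16<80:
        u,v=(M['m10']/M['m00']+.5)/4-.5+220,(M['m01']/M['m00']+.5)/4-.5+190
        print(round(u,1),round(v,1),'lid',onz(c,u,v,lid-4).round(1),'mid',onz(c,u,v,144).round(1))
E
python3 cmp.py s3
```

```text
[ 530.4 -112.1  260.6] -4.989961027134684
231.9 246.2 lid [ 663.1 -177.2  212.6] mid [ 572. -179.  144.]
229.4 221.8 lid [ 570.7 -180.6  212.6] mid [ 469.1 -182.7  144. ]
283.9 221.0 lid [581.9 -57.2 212.6] mid [481.6 -45.2 144. ]
```

Emit:
carry_out:
  targets:
    - [-1,0.05,0.05,0.3,0,0,0]
    - [-1,0.05,0.05,0.6,0,0,0]
    - [-1,0.05,0.05,0.9,0,0,0]
    - [-1,0.05,0.05,1.1,0,0,0]
    - [-1,0.05,0.05,1.3,0,0,0]

```text
clock: 11.1
eef_pos: [531.0, -111.6, 247.4]
ee_rot: [[0.097, 0.995, -0.0], [0.995, -0.097, 0.0], [0.0, -0.0, -1.0]]
wrist_force: [0.2, 0.7, -5.2]
width: 0.195
finger_force: 45.0
```

Emit:
carry_out:
  targets:
    - [-1,0,0,0.1,0,0,0]
    - [-1,0,0,0.2,0,0,0]
    - [-1,0,0,0.3,0,0,0]
    - [-1,0,0,0.3,0,0,0]
    - [-1,0,0,0.3,0,0,0]

```text
clock: 11.6
eef_pos: [531.1, -111.6, 244.7]
ee_rot: [[0.097, 0.995, 0.0], [0.995, -0.097, 0.0], [0.0, 0.0, -1.0]]
wrist_force: [0.0, -0.1, -5.8]
width: 0.194
finger_force: 45.0
```

```bash
python3 cmp.py s4
```

```text
[ 531.1 -111.6  244.7] -5.933169696361946
229.8 227.4 lid [ 570.2 -180.6  196.7] mid [ 494.  -182.2  144. ]
284.3 226.9 lid [582.9 -56.5 196.7] mid [507.7 -47.5 144. ]
```

Emit:
carry_out:
  targets:
    - [-1,0,0,0.1,0,0,0]
    - [-1,0,0,0.2,0,0,0]
    - [-1,0,0,0.2,0,0,0]

```text
clock: 11.95
eef_pos: [531.0, -111.6, 243.8]
ee_rot: [[0.097, 0.995, 0.001], [0.995, -0.097, -0.0], [-0.0, 0.001, -1.0]]
wrist_force: [-3.6, 0.9, 4.4]
width: 0.194
finger_force: 45.0
```

Emit:
carry_out:
  targets:
    - [-1,0,0,0.1,0,0,0]
    - [-1,0,0,0.2,0,0,0]
    - [-1,0,0,0.2,0,0,0]

```text
clock: 12.25
eef_pos: [531.3, -111.7, 243.7]
ee_rot: [[0.097, 0.995, 0.002], [0.995, -0.097, -0.001], [-0.001, 0.002, -1.0]]
wrist_force: [-7.8, 2.8, 18.6]
width: 0.195
finger_force: 45.0
```

Emit:
carry_out:
  targets:
    - [-1,0,0,-0.2,0,0,0]
    - [-1,0,0,-0.2,0,0,0]

```text
clock: 12.45
eef_pos: [531.1, -111.6, 243.8]
ee_rot: [[0.097, 0.995, 0.001], [0.995, -0.097, -0.0], [-0.0, 0.001, -1.0]]
wrist_force: [-4.8, 1.1, 9.1]
width: 0.192
finger_force: 45.0
```

```bash
python3 cmp.py s5 201;  python3 - <<'E'
from h import *
c=load('s5')
for z in (143,144,201-4,208-4): print(z,np.round(proj(c,(571.5,-179.4,z)),1),np.round(proj(c,(583,-56,z)),1))
cv2.imwrite('pics/s5c.png',cv2.resize(c['frame'][180:310,210:310,::-1],None,fx=4.5,fy=4.5,interpolation=cv2.INTER_CUBIC))
E
```

```text
[ 531.1 -111.6  243.8] 8.633500512421817
230.0 227.8 lid [ 572.3 -180.1  197. ] mid [ 495.8 -181.7  144. ]
284.3 227.0 lid [583.6 -56.4 197. ] mid [508.1 -47.4 144. ]
143 [231.7 246.4] [284.4 245.7]
144 [231.7 246.1] [284.4 245.3]
197 [230.3 227.6] [284.5 226.9]
204 [230.1 225. ] [284.5 224.4]
```

View pics/s5c.png

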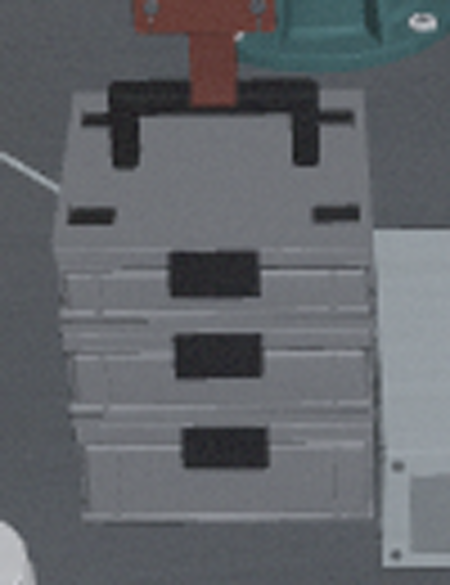

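The picture shows all three boxes nested, and the top lid's recesses at (230,228) and (284,227) match the seated height. Easing off and letting go.

Emit:
carry_out:
  targets:
    - [-1,0,0,-0.1,0,0,0]
    - [-1,0,0,-0.1,0,0,0]
    - [0,0,0,-0.1,0,0,0]
    - [0,0,0,-0.1,0,0,0]
    - [0,0,0,-0.1,0,0,0]
  newtons: 20

```text
clock: 13.0
eef_pos: [531.6, -111.8, 243.6]
ee_rot: [[0.097, 0.995, 0.001], [0.995, -0.097, -0.0], [-0.0, 0.001, -1.0]]
wrist_force: [-1.1, 0.4, 0.4]
width: 0.433
finger_force: 0.0
```

Emit:
carry_out:
  targets:
    - [0,0,0,0,0,0,0]
    - [0,0,0,-3,0,0,0]
    - [0,0,0,-7,0,0,0]
    - [0,0,0,-10,0,0,0]
    - [0,0,0,-10,0,0,0]

```text
clock: 13.5
eef_pos: [533.7, -112.5, 348.4]
ee_rot: [[0.097, 0.995, 0.008], [0.995, -0.097, -0.003], [-0.002, 0.009, -1.0]]
wrist_force: [-1.3, 0.1, -0.6]
width: 0.501
finger_force: 0.0
```

```bash
python3 cmp.py s6 201; python3 go.py 480 250 350 90
```

```text
[ 532.5 -112.1  345.8] -0.4771930137295799
229.8 227.8 lid [ 572.3 -180.5  197. ] mid [ 495.9 -182.1  144. ]
284.2 227.0 lid [583.4 -56.8 197. ] mid [508.  -47.7 144. ]
cm [35.53 -8.73 -0.5 ] deg [ 0.3  0.1 -5.6]
```

Emit:
carry_out:
  targets:
    - [0,5,-1.2,0,0,0,0]
    - [0,10,-2.4,0,0,0,0]
    - [0,15,-3.6,0,0,0,0]
    - [0,20,-5,0,0,0,0]
    - [0,25,-6,0,0,0,0]

```text
clock: 14.05
eef_pos: [494.6, 137.5, 342.0]
ee_rot: [[0.097, 0.995, -0.003], [0.995, -0.097, -0.0], [-0.001, -0.003, -1.0]]
wrist_force: [0.3, 0.1, -0.5]
width: 0.501
finger_force: 0.0
```

```bash
python3 - <<'E'
from h import *
c=cap('top','t6'); g=cv2.cvtColor(c['frame'],cv2.COLOR_RGB2GRAY); up=cv2.resize(g[115:215,295:375],None,fx=4,fy=4,interpolation=cv2.INTER_CUBIC)
for k in cv2.findContours((up<50).astype('uint8'),cv2.RETR_LIST,cv2.CHAIN_APPROX_NONE)[0]:
    M=cv2.moments(k)
    if 15<M['m00']/16<300: print(round(M['m00']/16),onz(c,(M['m10']/M['m00']+.5)/4-.5+295,(M['m01']/M['m00']+.5)/4-.5+115,201).round(1))
s=cap('scene','s7'); g=cv2.cvtColor(s['frame'],cv2.COLOR_RGB2GRAY); up=cv2.resize(g[190:260,215:300],None,fx=4,fy=4,interpolation=cv2.INTER_CUBIC)
for k in cv2.findContours((up<50).astype('uint8'),cv2.RETR_LIST,cv2.CHAIN_APPROX_NONE)[0]:
    M=cv2.moments(k)
    if 8<M['m00']/16<300: print(round(M['m00']/16),onz(s,(M['m10']/M['m00']+.5)/4-.5+215,(M['m01']/M['m00']+.5)/4-.5+190,197).round(1))
E
```

```text
21 [455.1 -98.9 201. ]
39 [ 479.6 -170.1  201. ]
39 [491.3 -46.9 201. ]
198 [ 537.  -116.4  201. ]
37 [ 571.  -178.9  201. ]
38 [582.8 -55.5 201. ]
95 [ 685.3 -124.3  197. ]
167 [ 628.2 -122.2  197. ]
21 [ 572.2 -180.5  197. ]
17 [583.5 -56.5 197. ]
```

```bash
python3 -c "
from rig import finish_job
print(finish_job())"
```

```text
the job is handed in; nothing more can be done
None
```

I slid the middle box into the bottom lid's recesses and set the top box on it and let go, centred to within about 1 mm by the last camera check; the job was handed in at about 14 s, and the hand-in gave no verdict.

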